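# Press a label holder into the pocket of a parts chest and keep it home

## Robot

A 6-joint arm with a two-finger parallel gripper is mounted at the origin on the work surface. World frame = base frame: x ahead of the robot, y to its left, z up, the work surface at z = 0. Lengths are in m, angles in degrees, forces in N, time in s.
With the tool pointing down it reaches from about 0.25 to 0.725 m from the base axis. Payload 9.7 kg.
Tool frame: the origin (TCP) lies at the very end of the fingers, on their centre line; the grasp point (between the pads) lies 19 mm behind it (bot.grip_point_offset is the distance from the TCP to the grasp point, in m); y points along the fingers, x is the direction in which the jaws open and shut, and the axes are right-handed (so a half turn about y gives the same grasp; the last joint's range is limited). The gripper opens to 85 mm and grips with 20 to 120 N. Pads are 22 mm wide; open, the fingers measure 114 mm over their backs; the gripper's body (76 mm by 85 mm) begins 54 mm behind the grasp point. The pads swing forward as they close: fully open they stand 13 mm farther back than shut.
Start: joints at [-64.229, 4.979, 10.078, 95.1, 0, 90], TCP at [0.239, -0.495, 0.231] pointing down, gripper open.
Joint ranges: [-179.16, 179.16], [-48.56, 103.87], [-65.8, 70.77], [-126.05, 130.52], [-82.76, 87.17], [-180, 180]. Speed limits (degrees/s): [127.2, 127.2, 147.25, 180, 180, 180].

## Interface

Orientations are given as [roll, pitch, yaw] about the fixed x, y, z axes, in that order (R = Rz(yaw) Ry(pitch) Rx(roll)).
In Python, from workcell import bot gives the robot as it stands.
- The arm moves only by the shell command python3 -m inch 'ROWS' [FORCE]. ROWS is JSON, a list of rows, each a list of 3 entries, a list of its own where there are three numbers: the shift along the tool's x, y, z in mm, then the turn, a rotation vector about the tool's x, y, z in rad, then the finger opening in mm, from 0 to 85.4. In form: [[[x, y, z], [ax, ay, az], grip], ...]. A call has 1 to 20 rows; each row is the pose to reach, as a shift and turn from the pose measured when the call began, along the tool's axes at that moment; what a row does not reach only later rows make up. A row lasts 1/10 s, in which the tool goes at most 50 mm and 8.59 degrees, less where a joint would pass 70% of its speed; a pose out of reach is approached as far as the arm can. A call with a gripper value outside its range is refused whole. The fingers move at their own pace and stop on an object; FORCE is the grip in N (left out, the last holds). Time passes only in rows, so rows that repeat a pose let the fingers close. It gives the time, the measured TCP pose, the force and the opening at its end, in the units of the state.
- bot.get_obs(): the state, without advancing time (a new reading comes with each control period).
- bot.camera(name): name is "side" or "top"; returns a dict with "frame" (400x640x3 uint8, red, green, blue), "mtx" (3x3 intrinsics, pixels), "origin" and "orientation" of the camera in the world. Camera axes: x right, y down, z forward; pixel columns grow to the right and rows downward; lengths in m; the calibration is good to about 2 mm. A picture is of the moment at which its call begins. There is no depth.
- bot.job_done(): hands the job in, once; it reports no verdict.
Trained networks look in a picture, given as the dict that the camera call returned (one of the last four; its "shot" number tells which), for a name from the list of things; names that differ only in an ending like _2 or _b are one class to them, and where a whole thing is asked for, a point or a joint stands for the part that bears it (a point fixed in the world has none). Each returns a list of dicts, best first, with "confidence" (0 to 1); they miss things now and then, are a little off and sometimes report something else, mostly with a low value. They report only what shows in the picture. A call takes as long as a camera call. They do not tell look-alikes from the thing itself.
- bot.search_frame(picture, name): "box" ([left, top, right, bottom] in pixels, round what is visible of it).
- bot.cut_out(picture, name): "region" (400x640 bool, what is visible of it) and "box" ([left, top, right, bottom] in pixels, round what is visible of it).
The state is a dict: "time": time; "q": joint angles; "qd": joint speeds; "joint_efforts": joint torques, N m; "ee_pos": TCP position; "tcp_rot": TCP orientation; "wrist_force": force on the tool from outside, world axes, zero at the start; "torque": the same for the moment, N m; "opening": finger opening in m.
Only numpy, scipy, OpenCV 4.12 (cv2) and the standard library are available. Lean on these libraries where they do the work, as an engineer would, in place of code of your own. Each camera call takes 0.05 s, during which the arm holds its last target. There are 200 camera calls.

## Task

Raise the stiff lid of the small-parts chest by the bar on its front edge until it stands about 70 degrees open, and let it stay there. Then take the wide label holder out of its wooden stand, slip its tongue down into the pocket behind the steel lip along the chest's front, paper side to the front, and push it fully home against the sprung strip, without forcing it. Finish while still holding it pressed home (do not let go), and leave everything else on the bench where it is.

Things in the scene. Friction and masses are not known exactly. Their poses are not given: they have to be found in the camera images.
- chest: Small-parts chest, fixed on the bench: grey tray 170 (x, depth) x 280 (y) mm, walls 76 mm high, 4 mm thick, with a hinged lid. Origin: centre of its underside. x points from the front to the hinge side (away from the robot, turned by up to 0.25 rad), z up. The label pocket is on the outside of its front wall (outer face at x = -85 mm).
- chest_lid (a joint): Lid angle, rad: 0 shut (flat), growing as the front edge is raised, 1.22 = 70 degrees, stop at 1.9. Friction hinge (about 0.45 N m): the lid stays where it is left; lifting it by the bar takes 2 to 4 N. It starts between 0 and 0.35 and covers the pocket until raised.
- lid_bar (a point): Centre of the lid's black lifting bar: round, 18 mm diameter, 26 mm long, axis along the chest's y, on a neck 10 mm wide, 34 mm in front of the lid's front edge. Pinched from above on its two flat ends it turns between the fingers while the lid rises. It is 224 mm from the hinge axis; nothing but the neck is within 20 mm.
- lid_hinge (a point): Middle of the lid's hinge axis, fixed to the chest: at x = 85, y = 0, z = 76 mm in the chest's frame. The axis runs along the chest's y; the point's axes are those of the chest.
- pocket_mouth (a point): Middle of the label pocket's mouth, level with the lip's top, 62 mm above the bench; axes those of the chest. The pocket is a slot 9 mm wide (x), 120 mm long (y), between the chest's front wall (at +x, 14 mm higher than the lip) and a 3 mm steel lip (at -x) whose top 10 mm flares about 4 mm outwards. Its floor is a sprung strip 20 mm below the mouth when free, 28 mm when right down.
- strip (a joint): Travel of the sprung strip in the pocket, m: 0 free, 0.008 right down on its stop. It pushes back with 2 N at first, 7 N when right down, and lifts the holder again if let go. The holder is fully home when the strip is right down; more than about 40 N is forcing it.
- holder: The wide label holder, grey plastic, 35 to 70 g, 90 mm tall. Tongue: 5 mm thick (x), 62 mm wide (y), z = 0 to 34 mm; upper part: 10 mm thick (x = -7.5 to +2.5 mm), 70 mm wide, z = 34 to 90 mm. Origin: centre of the tongue's lower end; z up, paper side at -x, flat back at x = +2.5 mm. It starts upright in either stand, paper side towards the robot, leaning up to 4 degrees.
- holder_narrow: The narrow label holder in the other stand: as the wide one, but 40 mm wide. Not to be used.
- jar: A closed glass jar, 60 mm diameter, 80 mm high. Origin: centre of its underside.
- driver: A screwdriver, 180 mm long, lying on the bench. Origin under its middle.
- spanner: A spanner, 160 mm long, lying on the bench. Origin under its middle.
- tape: A tape measure, 60 x 35 x 60 mm, standing on the bench. Origin: centre of its underside.
- holder_face (a point): Middle of the wide holder's paper face, on the holder's front: x = -7.5, y = 0, z = 60 mm in its frame. With the holder fully home its origin is 28 mm below the pocket's mouth, its thick part ends 6 mm above the lip, and its upper 42 mm stand above the chest's wall, free to be gripped front to back (10 mm).
- stand_a: A fixed wooden stand, 80 (x) x 100 (y) mm, 32 mm high, with a groove along y across its middle, 6.5 mm wide, open at its ends, floor 6 mm above the bench; it holds one of the two label holders by its tongue. Origin: centre of its underside.
- stand_b: A fixed wooden stand, 80 (x) x 100 (y) mm, 32 mm high, with a groove along y across its middle, 6.5 mm wide, open at its ends, floor 6 mm above the bench; it holds one of the two label holders by its tongue. Origin: centre of its underside.
Mind the look-alikes: they are no part of the job. Leave any green look-alike of the holder alone.

How it is judged:
By the outcome, as a careful person would: the job done as asked, in the order asked, and still so for the second after the job is handed in, while the arm keeps its last pose, push and grip.
It also fails if it takes over 58 s, if anything falls off the work surface, if the arm or the gripper's body presses on something with over 40 N, if the wrist force passes 120 N, or if a joint passes its speed limit or range.

## Working session

There is one attempt and no reset: what is moved stays moved. The work goes in short steps, Python scripts to look and compute and a shell command to move; the robot and the scene stay as the last step left them, time stands still between calls to the robot, and variables do not carry over. Pictures are saved under pics/ and viewed, about 8 in all and at most 12, crops included, and the job is handed in when it is done.

```bash
ls; mkdir -p pics
cat > h.py <<'E'
import numpy as np, cv2
from scipy.spatial.transform import Rotation as R
from workcell import bot
def shot(n,save=None):
    p=bot.camera(n)
    if save: cv2.imwrite('pics/'+save,p['frame'][...,::-1])
    return p
def camR(p):
    o=np.array(p['orientation'],float)
    if o.shape==(3,3): return o
    return R.from_euler('xyz',o,degrees=True).as_matrix()
def ray(p,uv):
    d=np.linalg.inv(p['mtx'])@np.array([uv[0],uv[1],1.]); return np.array(p['origin']),camR(p)@d
def at_z(p,uv,z):
    o,d=ray(p,uv); return o+d*(z-o[2])/d[2]
def proj(p,X):
    c=camR(p).T@(np.asarray(X,float)-p['origin']); u=np.array(p['mtx'])@c; return u[:2]/u[2]
def tri(p1,u1,p2,u2):
    o1,d1=ray(p1,u1);o2,d2=ray(p2,u2);d1/=np.linalg.norm(d1);d2/=np.linalg.norm(d2)
    s=np.linalg.lstsq(np.c_[d1,-d2],o2-o1,rcond=None)[0]
    a=o1+s[0]*d1;b=o2+s[1]*d2; return (a+b)/2,np.linalg.norm(a-b)
E
python3 - <<'E'
from h import *
t=shot('top','t0.png');s=shot('side','s0.png')
for n,p in(('top',t),('side',s)):
    print(n,p['origin'],p['orientation'],np.array(p['mtx']).tolist())
    for k in['chest','chest_lid','lid_bar','holder','holder_narrow','stand_a','pocket_mouth','jar','tape','holder_face','lid_hinge']:
        try: print(k,[(d['box'],round(d['confidence'],2)) for d in bot.search_frame(p,k)[:4]])
        except Exception as e: print(k,e)
print(bot.get_obs())
E
```

```text
pics
top [ 0.26423914 -0.0321296   1.39762487] [-1.68354717e+02 -3.09707273e-02 -9.08496642e+01] [[425.9128205742598, 0.0, 321.38920288093436], [0.0, 425.9128205742598, 199.96538535768914], [0.0, 0.0, 1.0]]
chest [([230.2, 139.5, 321.9, 210.0], 0.75)]
chest_lid [([234.2, 140.4, 323.2, 207.5], 0.85), ([228.1, 140.3, 323.9, 206.8], 0.6)]
lid_bar [([231.2, 139.4, 324.7, 204.8], 0.93)]
holder [([452.7, 204.2, 472.3, 231.6], 0.83), ([409.5, 168.3, 440.9, 190.6], 0.58)]
holder_narrow [([364.6, 210.5, 374.0, 217.3], 0.6)]
stand_a [([351.0, 199.9, 380.4, 225.6], 0.97), ([398.2, 207.4, 432.5, 236.6], 0.8)]
pocket_mouth [([230.4, 137.4, 326.2, 209.2], 0.66), ([203.5, 253.7, 224.8, 293.4], 0.17)]
jar [([365.7, 150.9, 384.0, 171.9], 0.84)]
tape [([156.4, 231.8, 176.0, 254.9], 0.92)]
holder_face [([415.8, 165.0, 439.7, 189.4], 0.96), ([450.2, 202.9, 472.4, 227.0], 0.81), ([407.8, 215.3, 434.3, 222.9], 0.42), ([269.3, 194.2, 287.2, 194.0], 0.29)]
lid_hinge [([233.0, 138.2, 326.6, 208.3], 0.63)]
side [-0.00679879  0.78908166  0.898258  ] [-130.01503555    1.24710846 -148.41627986] [[476.37230253044
[... 950 characters left out ...]
d_hinge [([192.7, 174.7, 314.8, 281.2], 0.59)]
{'time': 1.2, 'q': array([-6.42264205e+01,  4.97912796e+00,  1.00799922e+01,  9.50997669e+01,
       -5.40407422e-04,  9.00006399e+01]), 'qd': array([ 0.03657816, -0.00731893, -0.00247717,  0.0344458 ,  0.02048238,
       -0.00376963]), 'joint_efforts': array([-9.75057192e-04, -5.20103216e+01,  4.64861476e+01,  1.75297846e-03,
       -7.68293444e-05,  3.38301824e-06]), 'ee_pos': array([ 0.23914879, -0.49529193,  0.23129789]), 'tcp_rot': array([-9.00005404e+01, -1.09735027e-03, -6.42270605e+01]), 'wrist_force': array([ 0.26254146, -0.79944888,  0.58238931]), 'torque': array([ 0.01778653, -0.03704742,  0.04123292]), 'opening': 0.08550681744917324}
```

Run:
```python
import cv2,numpy as np
t=cv2.imread('pics/t0.png')[120:270,190:490];s=cv2.imread('pics/s0.png')[120:320,170:470]
t=cv2.resize(t,(800,400),interpolation=cv2.INTER_CUBIC);s=cv2.resize(s,(800,533),interpolation=cv2.INTER_CUBIC)
cv2.imwrite('pics/t0c.png',t);cv2.imwrite('pics/s0c.png',s)
```

```text
(no output)
```

View pics/t0c.png

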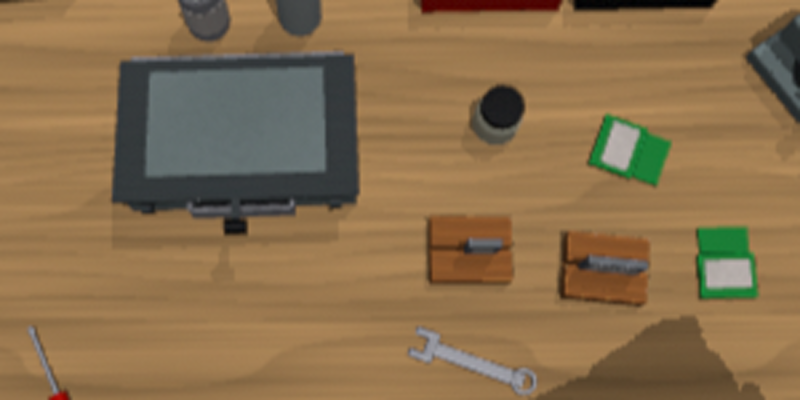

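View pics/s0c.png

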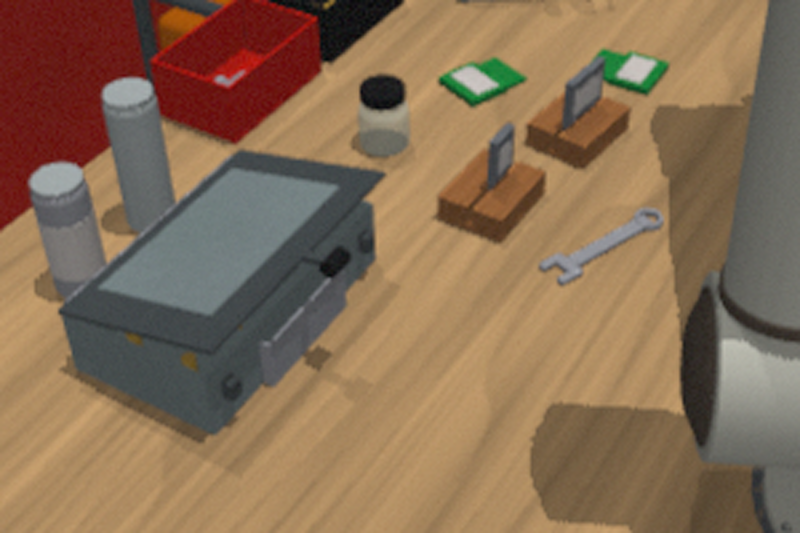

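```bash
cat >> h.py <<'E'
from scipy.optimize import least_squares
def chestpt(v,X):
    x,y,a=v[:3]; c,s=np.cos(a),np.sin(a); X=np.asarray(X,float)
    return np.array([x+c*X[0]-s*X[1],y+s*X[0]+c*X[1],X[2]])
def lidpt(v,r,yy,n=0):
    th=v[3]; return chestpt(v,[.085-r*np.cos(th)-n*np.sin(th)*-1*-1,yy,.076+r*np.sin(th)+n*np.cos(th)])
E
cat > fit.py <<'E'
from h import *
import pickle
t=shot('top');s=shot('side')
pickle.dump({k:{a:b for a,b in p.items()} for k,p in(('t',t),('s',s))},open('cal.pkl','wb'))
T=lambda a,b:np.array([190+a/2.6667,120+b/2.6667]);S=lambda a,b:np.array([170+a/2.6667,120+b/2.6667])
print('bar tri',tri(t,T(235,226),s,S(335,262)))
for n,c in(('wide',[T(583,259),T(648,268),T(615,264)]),('narrow',[T(466,245),T(502,244)])):
    print(n,[at_z(t,q,.096).round(4) for q in c])
print('stand b corners',[at_z(t,T(*q),.032).round(3) for q in((567,232),(650,240),(646,303),(561,298))])
def res(v):
    w=v[4]; r=[]
    A=lambda p,X,q,k=1:r.extend(k*(proj(p,X)-q))
    A(s,chestpt(v,[-.085,.14,0]),S(211,433)); A(s,chestpt(v,[.085,.14,0]),S(72,366))
    A(t,lidpt(v,.224,0),T(235,226)); A(s,lidpt(v,.224,0),S(335,262))
    A(t,lidpt(v,.19,w),T(113,201)); A(t,lidpt(v,.19,-w),T(357,204))
    A(s,lidpt(v,.19,w),S(213,351)); A(s,lidpt(v,.19,-w),S(384,175))
    A(t,lidpt(v,0.0,w),T(121,62),.5); A(t,lidpt(v,0.0,-w),T(353,54),.5)
    return r
f=least_squares(res,[.4,.1,0,.1,.14],loss='soft_l1')
print(f.x.round(4),np.array(res(f.x)).reshape(-1,2).round(1).tolist())
v=f.x;print('bar',lidpt(v,.224,0),'hinge',chestpt(v,[.085,0,.076]))
E
python3 fit.py
```

```text
bar tri (array([0.51465537, 0.095724  , 0.12261974]), np.float64(0.0013738199009606595))
wide [array([ 0.4743, -0.306 ,  0.096 ]), array([ 0.4626, -0.3807,  0.096 ]), array([ 0.4679, -0.3427,  0.096 ])]
narrow [array([ 0.4928, -0.1708,  0.096 ]), array([ 0.4933, -0.2127,  0.096 ])]
stand b corners [array([ 0.518, -0.302,  0.032]), array([ 0.507, -0.403,  0.032]), array([ 0.43 , -0.393,  0.032]), array([ 0.437, -0.29 ,  0.032])]
[0.6491 0.0981 0.0087 0.2092 0.1404] [[1.1, -0.1], [1.2, -0.3], [-0.5, -0.3], [-0.1, 0.3], [-0.1, -0.0], [-0.5, -3.2], [-0.3, 0.2], [0.4, 0.1], [0.2, -0.5], [-0.2, 0.0]]
bar [0.5149805  0.09688801 0.12252971] hinge [0.73408634 0.09879045 0.076     ]
```

```bash
cat > go.py <<'E'
import sys,json
from h import *
# usage: go.py x y z roll pitch yaw (TCP target, m/deg) -> tool-frame shift mm and rotvec rad
def delta(P,rpy,o=None):
    o=o or bot.get_obs(); R0=R.from_euler('xyz',o['tcp_rot'],degrees=True)
    return (R0.inv().apply(np.array(P)-o['ee_pos'])*1000).round(1),(R0.inv()*R.from_euler('xyz',rpy,degrees=True)).as_rotvec().round(3)
if __name__=='__main__':
    a=list(map(float,sys.argv[1:])); o=bot.get_obs()
    print(o['time'],o['ee_pos'].round(4),o['tcp_rot'].round(1),o['q'].round(1),o['wrist_force'].round(1),round(o['opening'],4))
    for i in range(0,len(a),6): print(*delta(a[i:i+3],a[i+3:i+6],o))
E
python3 -m inch '[[[-209,-10,256],[0,0,0],85],[[-209,-10,256],[0,0,0],85],[[-209,-10,256],[0,0,0],85],[[-209,-10,256],[0,0,0],85],[[-209,-10,256],[0,0,0],85],[[-209,-10,256],[0,0,0],85],[[-209,-10,256],[0,0,0],85]]' 40
python3 go.py .515 .0965 .19 -90 0 -89.5 .515 .0965 .19 -90 0 90.5
```

```text
time: 2.0
ee_pos: [0.3795, -0.1932, 0.2417]
tcp_rot: [-90.0, -0.0, -64.1]
wrist_force: [0.3, -0.6, 0.1]
opening: 0.0849
2.0 [ 0.3795 -0.1932  0.2417] [-90.   -0.  -64.1] [-27.  -11.7  -4.6  97.    0.  127.1] [ 0.3 -0.6  0.1] 0.0849
[-201.6   51.8  248.2] [-0.001  0.443  0.   ]
[-201.6   51.8  248.2] [ 0.000e+00 -2.699e+00  1.000e-03]
```

```bash
python3 -m inch '[[[-202,52,248],[0,-2.7,0],50],[[-202,52,248],[0,-2.7,0],50],[[-202,52,248],[0,-2.7,0],50],[[-202,52,248],[0,-2.7,0],50],[[-202,52,248],[0,-2.7,0],50],[[-202,52,248],[0,-2.7,0],50],[[-202,52,248],[0,-2.7,0],50],[[-202,52,248],[0,-2.7,0],50],[[-202,52,248],[0,-2.7,0],50],[[-202,52,248],[0,-2.7,0],50],[[-202,52,248],[0,-2.7,0],50],[[-202,52,248],[0,-2.7,0],50],[[-202,52,248],[0,-2.7,0],50],[[-202,52,248],[0,-2.7,0],50],[[-202,52,248],[0,-2.7,0],50],[[-202,52,248],[0,-2.7,0],50],[[-202,52,248],[0,-2.7,0],50],[[-202,52,248],[0,-2.7,0],50],[[-202,52,248],[0,-2.7,0],50],[[-202,52,248],[0,-2.7,0],50]]'
python3 go.py .515 .0965 .1045 -90 0 90.5
python3 - <<'E'
from h import *
s=shot('side');c=s['frame'][150:300,190:390,::-1];cv2.imwrite('pics/a.png',cv2.resize(c,(800,600)))
E
```

```text
time: 4.0
ee_pos: [0.5146, 0.0968, 0.1899]
tcp_rot: [-90.1, 0.0, 90.3]
wrist_force: [-0.5, -0.5, 0.4]
opening: 0.0499
4.0 [0.5146 0.0968 0.1899] [-90.1   0.   90.3] [10.7  0.6  1.  90.3 -0.  10.4] [-0.5 -0.5  0.4] 0.0499
[-0.3 85.4 -0.3] [ 0.001 -0.003 -0.   ]
```

View pics/a.png

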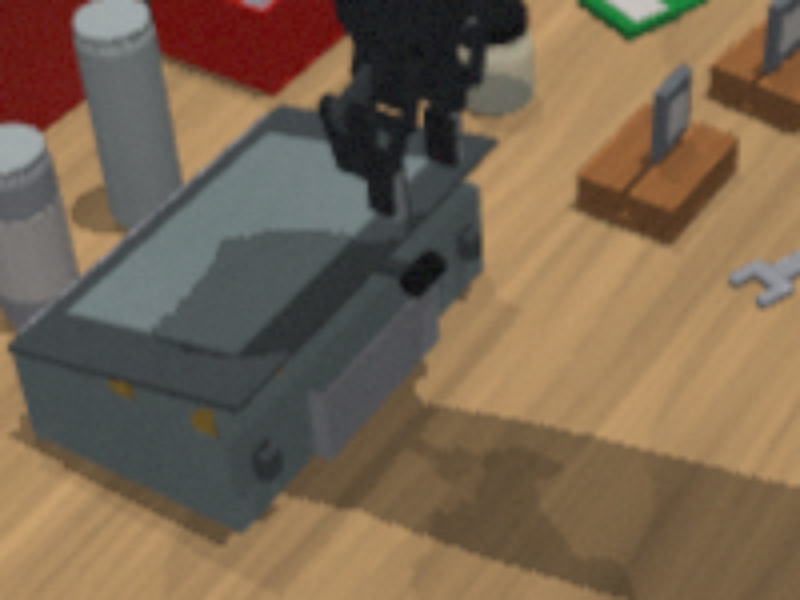

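```bash
python3 -m inch '[[[0,50,0],[0,0,0],50],[[0,85,0],[0,0,0],50],[[0,85,0],[0,0,0],50],[[0,85,0],[0,0,0],20],[[0,85,0],[0,0,0],20],[[0,85,0],[0,0,0],20],[[0,85,0],[0,0,0],20],[[0,85,0],[0,0,0],20],[[0,85,0],[0,0,0],20]]' 40
python3 - <<'E'
from go import *
o=bot.get_obs();print(o['ee_pos'],o['tcp_rot'],o['wrist_force'],o['opening'])
# arc in chest fit
th0=.209
R0=R.from_euler('xyz',o['tcp_rot'],degrees=True)
for th in np.linspace(th0,1.25,11):
    d=np.array([-.224*(np.cos(th)-np.cos(th0)),-.0087*.224*(np.cos(th)-np.cos(th0)),.224*(np.sin(th)-np.sin(th0))])
    print(round(th,2),(R0.inv().apply(d)*1000).round(1))
E
```

```text
time: 4.95
ee_pos: [0.5155, 0.0977, 0.1073]
tcp_rot: [-90.2, -0.1, 90.3]
wrist_force: [-2.2, 4.5, 1.1]
opening: 0.025
[0.51550168 0.09771191 0.10730833] [-90.21224388  -0.10685999  90.32569772] [-2.23476691  4.54521572  1.09872405] 0.024987666794349554
0.21 [0. 0. 0.]
0.31 [  0.1 -22.5  -6.1]
0.42 [  0.1 -44.2 -14.5]
0.52 [  0.2 -65.  -25.1]
0.63 [  0.3 -84.5 -37.8]
0.73 [   0.3 -102.6  -52.5]
0.83 [   0.4 -119.1  -69. ]
0.94 [   0.5 -133.8  -87.1]
1.04 [   0.6 -146.5 -106.6]
1.15 [   0.7 -157.1 -127.4]
1.25 [   0.8 -165.5 -149.1]
```

```bash
python3 -m inch '[[[0,-11,-3],[0,0,0],20],[[0,-22.5,-6],[0,0,0],20],[[0,-33.5,-10],[0,0,0],20],[[0,-44,-14.5],[0,0,0],20],[[0,-55,-19.5],[0,0,0],20],[[0,-65,-25],[0,0,0],20],[[0,-75,-31],[0,0,0],20],[[0,-84.5,-38],[0,0,0],20],[[0,-94,-45],[0,0,0],20],[[0,-102.6,-52.5],[0,0,0],20]]'
python3 - <<'E'
from go import *
o=bot.get_obs();p=o['ee_pos']
print(p,o['tcp_rot'],o['wrist_force'],o['opening'], 'th',np.arctan2(p[2]+.019-.076-.003,.734-p[0]),'r',np.hypot(p[2]+.019-.076-.003,.734-p[0]))
E
```

```text
time: 5.95
ee_pos: [0.5684, 0.0986, 0.2112]
tcp_rot: [-90.2, -0.2, 90.3]
wrist_force: [3.0, 6.5, -10.1]
opening: 0.0254
[0.56836454 0.09861886 0.21119667] [-90.24029755  -0.20379185  90.34688071] [  3.01263361   6.49562308 -10.13908922] 0.02541547140526926 th 0.7398572793499887 r 0.22426666806226675
```

```bash
python3 -m inch '[[[0,-8.5,-8],[0,0,0],20],[[0,-16.5,-16.5],[0,0,0],20],[[0,-24,-25],[0,0,0],20],[[0,-31,-34.6],[0,0,0],20],[[0,-38,-44],[0,0,0],20],[[0,-44,-54],[0,0,0],20],[[0,-49.5,-64],[0,0,0],20],[[0,-54,-75],[0,0,0],20],[[0,-57.5,-83],[0,0,0],20],[[0,-60,-89.5],[0,0,0],20],[[0,-60,-89.5],[0,0,0],20]]'
python3 - <<'E'
from go import *
o=bot.get_obs();p=o['ee_pos']
print(p,o['tcp_rot'],o['wrist_force'],o['opening'], 'th',np.arctan2(p[2]+.019-.076-.003,.734-p[0]),'r',np.hypot(p[2]+.019-.076-.003,.734-p[0]))
s=shot('side');t=shot('top')
c=np.vstack([cv2.resize(s['frame'][100:300,180:450,::-1],(540,400)),cv2.resize(t['frame'][120:220,200:335,::-1],(540,400))])
cv2.imwrite('pics/b.png',cv2.resize(c,(400,592)))
E
```

```text
time: 7.05
ee_pos: [0.6582, 0.1, 0.2724]
tcp_rot: [-90.2, -0.3, 90.4]
wrist_force: [1.6, 8.4, -5.0]
opening: 0.0251
[0.65816705 0.10002308 0.27239923] [-90.24643441  -0.32196948  90.38151942] [ 1.61286392  8.42198447 -4.97991726] 0.02507228745665571 th 1.22787225464036 r 0.2255306412459053
```

View pics/b.png

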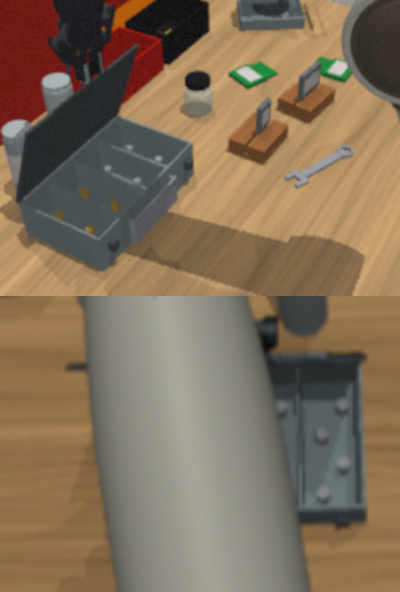

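```bash
python3 -m inch '[[[0,0,0],[0,0,0],60],[[0,0,0],[0,0,0],60],[[0,-1,0],[0,0,0],60],[[0,-20,0],[0,0,0],60],[[0,-40,0],[0,0,0],60],[[0,-50,40],[0,0,0],60],[[0,-50,80],[0,0,0],60],[[0,-50,120],[0,0,0],60],[[0,-50,170],[0,0,0],60],[[0,-50,220],[0,0,0],60],[[0,-50,220],[0,0,0],60]]'
cat > hold.py <<'E'
from h import *
def box(v):
    x,y,z,yaw,pit,rol=v; M=R.from_euler('ZYX',[yaw,pit,rol]).as_matrix()
    return np.array([[a,b,c] for a in(-.0075,.0025) for b in(-.035,.035) for c in(.034,.09)])@M.T+[x,y,z]
def sil(p,X,org,sc,sz):
    q=np.array([(proj(p,c)-org+.5)*sc for c in X],np.float32)
    im=np.zeros(sz,np.uint8);cv2.fillConvexPoly(im,cv2.convexHull(np.round(q*16).astype(np.int32)),1,cv2.LINE_8,4);return im
if __name__=='__main__':
    t=shot('top');s=shot('side'); L=[]
    for p,pix in((t,(420,219)),(s,(390,155))):
        ds=bot.cut_out(p,'holder');print([(d['box'],round(d['confidence'],2)) for d in ds])
        d=min(ds,key=lambda d:np.hypot((d['box'][0]+d['box'][2])/2-pix[0],(d['box'][1]+d['box'][3])/2-pix[1]))
        b=np.array(d['box']);org=b[:2].astype(int)-12;n=(b[2:]-b[:2]).astype(int)+24
        m=d['region'][org[1]:org[1]+n[1],org[0]:org[0]+n[0]].astype(np.uint8)
        L.append((p,org,cv2.resize(m,None,fx=8,fy=8,interpolation=cv2.INTER_LINEAR if 0 else cv2.INTER_NEAREST)))
        c=p['frame'][org[1]:org[1]+n[1],org[0]:org[0]+n[0],::-1]
        cv2.imwrite('pics/c%d.png'%len(L),np.hstack([cv2.resize(c,None,fx=8,fy=8,interpolation=cv2.INTER_CUBIC),cv2.cvtColor(L[-1][2]*255,cv2.COLOR_GRAY2BGR)]))
    def cost(v):
        return sum(cv2.blur(np.abs(sil(p,box([*v[:2],.006,v[2],v[3],0]),o,8,m.shape).astype(np.float32)-m),(3,3)).sum()/m.sum() for p,o,m in L)
    from scipy.optimize import differential_evolution as DE
    f=DE(cost,[(.44,.49),(-.37,-.31),(-.3,.1),(-.09,.09)],seed=0,maxiter=40,popsize=12)
    print(f.x.round(4),f.fun)
    c=[]
    for p,o,m in L:
        im=cv2.resize(p['frame'][o[1]:o[1]+m.shape[0]//8,o[0]:o[0]+m.shape[1]//8,::-1],None,fx=8,fy=8,interpolation=cv2.INTER_CUBIC)
        for k,col in((m,(0,255,255)),(sil(p,box([*f.x[:2],.006,f.x[2],f.x[3],0]),o,8,m.shape),(0,0,255))):
            cv2.drawContours(im,cv2.findContours(k,0,1)[0],-1,col,1)
        c.append(cv2.resize(im,(400,400)))
    cv2.imwrite('pics/c.png',np.hstack(c))
    o=bot.get_obs();print(o['time'],o['ee_pos'],o['tcp_rot'])
E
python3 hold.py
```

```text
time: 8.25
ee_pos: [0.4326, 0.0977, 0.3238]
tcp_rot: [-90.4, -0.3, 90.4]
wrist_force: [-0.1, 0.5, 0.5]
opening: 0.0599
[([451.6, 204.1, 472.5, 230.6], 0.91), ([413.3, 164.9, 439.6, 188.7], 0.9), ([406.7, 215.6, 433.7, 222.2], 0.43)]
[([335.7, 142.9, 370.5, 159.9], 0.92), ([394.7, 138.0, 421.1, 155.9], 0.66), ([378.7, 141.6, 395.6, 167.9], 0.52)]
[ 0.4788 -0.3459 -0.103  -0.0504] 0.25164124461375137
8.45 [0.43851477 0.09822636 0.32168422] [-90.31944767  -0.31932831  90.36746425]
```

View pics/c.png

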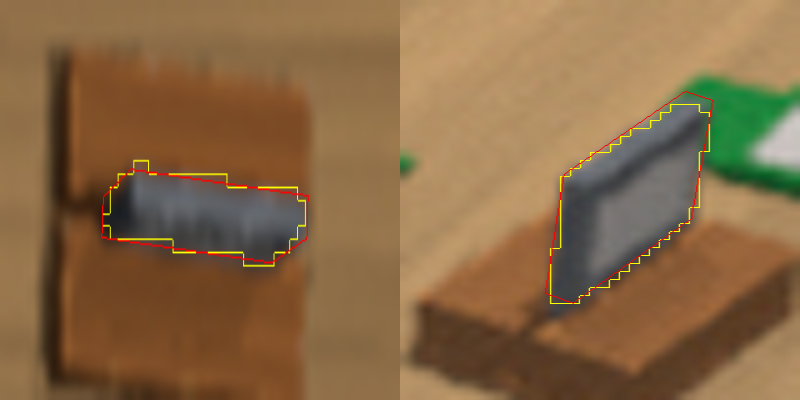

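```bash
python3 go.py .473 -.346 .19 -90 0 -5.9
```

```text
8.45 [0.4385 0.0982 0.3217] [-90.3  -0.3  90.4] [ 12.5  -6.    9.5 105.1   0.2  12.1] [0.  0.5 0.7] 0.0595
[-445.2  129.4  -30.9] [-0.     1.68   0.009]
```

```bash
python3 -m inch '[[[-445,129,-31],[0,1.68,0.009],50],[[-445,129,-31],[0,1.68,0.009],50],[[-445,129,-31],[0,1.68,0.009],50],[[-445,129,-31],[0,1.68,0.009],50],[[-445,129,-31],[0,1.68,0.009],50],[[-445,129,-31],[0,1.68,0.009],50],[[-445,129,-31],[0,1.68,0.009],50],[[-445,129,-31],[0,1.68,0.009],50],[[-445,129,-31],[0,1.68,0.009],50],[[-445,129,-31],[0,1.68,0.009],50],[[-445,129,-31],[0,1.68,0.009],50],[[-445,129,-31],[0,1.68,0.009],50],[[-445,129,-31],[0,1.68,0.009],50],[[-445,129,-31],[0,1.68,0.009],50]]'
python3 go.py .473 -.346 .060 -90 0 -5.9
python3 - <<'E'
from h import *
s=shot('side');t=shot('top')
a=cv2.resize(s['frame'][100:200,330:430,::-1],(400,400));b=cv2.resize(t['frame'][150:250,370:470,::-1],(400,400))
cv2.imwrite('pics/d.png',np.hstack([a,b]))
E
```

```text
time: 9.85
ee_pos: [0.4735, -0.3464, 0.1895]
tcp_rot: [-90.0, 0.1, -5.8]
wrist_force: [-0.2, 0.9, 1.1]
opening: 0.0502
9.85 [ 0.4735 -0.3464  0.1895] [-90.    0.1  -5.8] [-36.2   9.5  10.4  91.   -0.   59.6] [-0.2  0.9  1.1] 0.0502
[ -0.3 129.5   0.2] [-0.001  0.001 -0.001]
```

View pics/d.png

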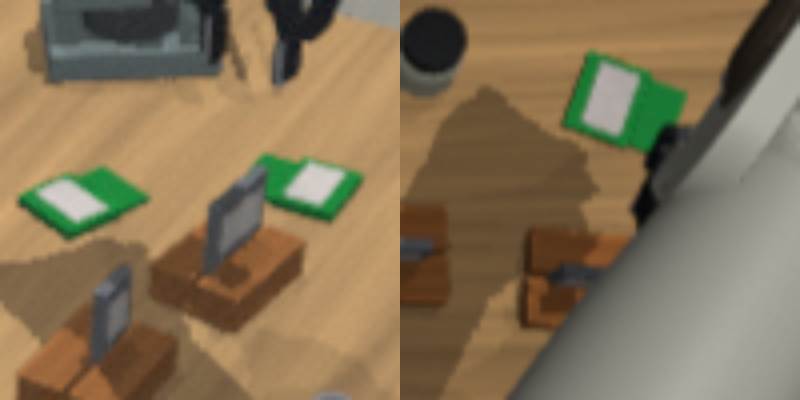

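```bash
python3 -m inch '[[[0,40,0],[0,0,0],50],[[0,80,0],[0,0,0],50],[[0,105,0],[0,0,0],50],[[0,120,0],[0,0,0],50],[[0,129.5,0],[0,0,0],50],[[0,129.5,0],[0,0,0],50]]'
python3 go.py .473 -.346 .060 -90 0 -5.9
python3 - <<'E'
from h import *
s=shot('side');t=shot('top')
a=cv2.resize(s['frame'][110:190,350:430,::-1],(400,400));b=cv2.resize(t['frame'][170:250,380:460,::-1],(400,400))
cv2.imwrite('pics/e.png',np.hstack([a,b]))
E
```

```text
time: 10.55
ee_pos: [0.4732, -0.3458, 0.0601]
tcp_rot: [-90.0, 0.1, -5.8]
wrist_force: [0.1, 0.6, -0.1]
opening: 0.0499
10.55 [ 0.4732 -0.3458  0.0601] [-90.    0.1  -5.8] [-36.2  10.1  -3.2  76.8  -0.   59.7] [ 0.1  0.6 -0.1] 0.0499
[-0.2  0.1 -0.2] [-0.001  0.002 -0.001]
```

View pics/e.png

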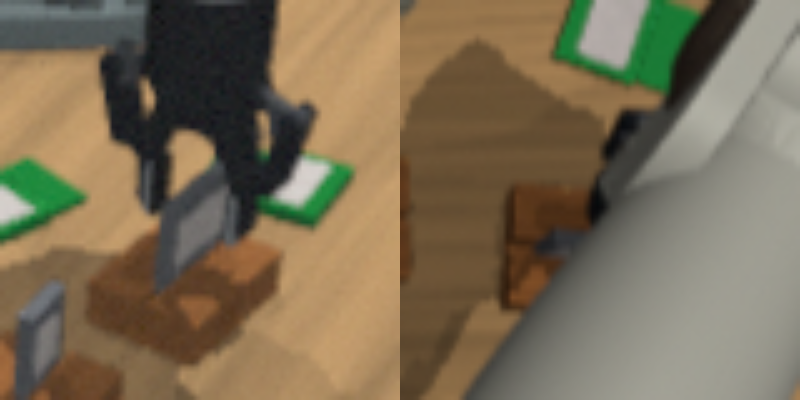

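```bash
python3 -m inch '[[[0,0,0],[0,0,0],20],[[0,0,0],[0,0,0],14],[[0,0,0],[0,0,0],8],[[0,0,0],[0,0,0],6],[[0,0,0],[0,0,0],6],[[0,0,0],[0,0,0],6],[[0,0,0],[0,0,0],6]]' 40
python3 go.py .473 -.346 .060 -90 0 -5.9
```

```text
time: 11.35
ee_pos: [0.4743, -0.3466, 0.0628]
tcp_rot: [-90.1, -0.1, -5.8]
wrist_force: [0.4, -0.1, 5.5]
opening: 0.0092
11.35 [ 0.4743 -0.3466  0.0628] [-90.1  -0.1  -5.8] [-36.2  10.   -3.   76.8   0.   59.7] [ 0.4 -0.1  5.5] 0.0092
[-1.3  2.8  0.5] [0.001 0.001 0.002]
```

```bash
python3 -m inch '[[[0,-8,0],[0,0,0],6],[[0,-18,0],[0,0,0],6],[[0,-30,0],[0,0,0],6],[[0,-60,0],[0,0,0],6],[[0,-100,0],[0,0,0],6],[[0,-140,0],[0,0,0],6],[[0,-140,0],[0,0,0],6]]'
python3 go.py .50 .10 .22 -90 0 0.9
```

```text
time: 12.05
ee_pos: [0.4754, -0.3475, 0.2099]
tcp_rot: [-90.3, -0.6, -5.8]
wrist_force: [0.1, -0.9, -1.2]
opening: 0.0092
12.05 [ 0.4754 -0.3475  0.2099] [-90.3  -0.6  -5.8] [-36.2   9.3  12.5  92.5  -0.   59.7] [ 0.1 -0.9 -1.2] 0.0092
[-20.8 -12.9 447.6] [ 0.006 -0.117  0.01 ]
```

```bash
python3 go.py .53 .098 .21 -90 0 0.7
```

```text
12.05 [ 0.4754 -0.3475  0.2099] [-90.3  -0.6  -5.8] [-36.2   9.3  12.5  92.5  -0.   59.7] [ 0.1 -0.9 -1.2] 0.0092
[  9.1  -2.6 448.7] [ 0.006 -0.114  0.01 ]
```

```bash
python3 -m inch '[[[0,-5,40],[0.006,-0.02,0.01],6],[[2,-10,85],[0.006,-0.04,0.01],6],[[4,-10,130],[0.006,-0.06,0.01],6],[[4,-10,175],[0.006,-0.08,0.01],6],[[6,-10,220],[0.006,-0.1,0.01],6],[[7,-10,265],[0.006,-0.114,0.01],6],[[8,-10,310],[0.006,-0.114,0.01],6],[[9,-8,355],[0.006,-0.114,0.01],6],[[9,-5,395],[0.006,-0.114,0.01],6],[[9,-3,425],[0.006,-0.114,0.01],6],[[9,-3,449],[0.006,-0.114,0.01],6],[[9,-3,449],[0.006,-0.114,0.01],6],[[9,-3,449],[0.006,-0.114,0.01],6]]'
python3 go.py .535 .098 .127 -90 0 0.7
python3 - <<'E'
from h import *
s=shot('side');t=shot('top')
a=cv2.resize(s['frame'][120:290,190:360,::-1],(500,500));b=cv2.resize(t['frame'][120:230,215:325,::-1],(300,300))
cv2.imwrite('pics/f.png',np.hstack([a,np.vstack([b,np.zeros((200,300,3),np.uint8)])]))
E
```

```text
time: 13.35
ee_pos: [0.5297, 0.0984, 0.2105]
tcp_rot: [-90.0, 0.0, 0.8]
wrist_force: [0.6, -0.6, -0.9]
opening: 0.0092
13.35 [0.5297 0.0984 0.2105] [-90.    0.    0.8] [10.5  3.1  5.8 92.7 -0.  99.8] [ 0.6 -0.6 -0.9] 0.0092
[ 5.3 83.5 -0.4] [ 0.001  0.001 -0.001]
```

View pics/f.png

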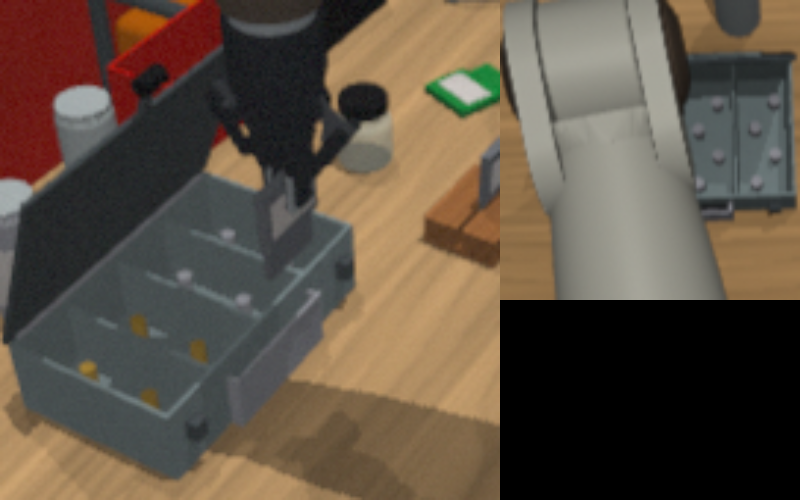

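Run:
```python
from h import *
import pickle
s=pickle.load(open('cal.pkl','rb'))['s']
C=lambda a,b:(190+(a+.5)/2.941-.5,120+(b+.5)/2.941-.5)
for n,q,z in(('wall top FL',(168,415),.076),('wall top FR',(352,225),.076),('bottom FL',(178,477),0),('lip top L',(232,378),.062),('lip top R',(320,292),.062)):
    print(n,at_z(s,C(*q),z).round(4))
v=[.6491,.0981,.0125]
for X in([-.085,.14,.076],[-.085,-.14,.076],[-.085,.14,0],[-.0995,.06,.062],[-.0995,-.06,.062]): print(chestpt(v,X).round(4))
# expected holder corners if offset 56.8mm
tcp=np.array([.5297,.0984,.2105])
for X in([0,.031,-.0568],[0,-.031,-.0568]): print('tongue corner crop px',((proj(s,tcp+np.array([-.0025+.0025,X[1],X[2]]))-[190,120])*2.941).round(0))
```

```text
wall top FL [0.5624 0.2362 0.076 ]
wall top FR [ 0.5647 -0.0394  0.076 ]
bottom FL [0.5637 0.2363 0.    ]
lip top L [0.5521 0.1665 0.062 ]
lip top R [0.5481 0.0402 0.062 ]
[0.5624 0.237  0.076 ]
[ 0.5659 -0.043   0.076 ]
[0.5624 0.237  0.    ]
[0.5489 0.1569 0.062 ]
[0.5504 0.0369 0.062 ]
tongue corner crop px [270. 278.]
tongue corner crop px [313. 236.]
```

```bash
python3 -m inch '[[[2,30,0],[0,0,0],6],[[4,60,0],[0,0,0],6],[[5,83,0],[0,0,0],6],[[5,83,0],[0,0,0],6],[[12,83,0],[0,0,0],6],[[19,83,0],[0,0,0],6],[[24,83,0],[0,0,0],6],[[24,83,0],[0,0,0],6]]'
python3 go.py .559 .098 .127 -90 0 0.7
```

```text
time: 14.25
ee_pos: [0.5549, 0.0977, 0.1283]
tcp_rot: [-90.0, -0.1, 0.7]
wrist_force: [-0.5, -0.8, -1.7]
opening: 0.0096
14.25 [0.5549 0.0977 0.1283] [-90.   -0.1   0.7] [10.   5.9 -0.3 83.7 -0.  99.3] [-0.5 -0.8 -1.7] 0.0096
[4.1 1.3 0.2] [ 0.    -0.001  0.001]
```

Now feel for the wall, 1 mm per row.

```bash
python3 -m inch '[[[1,0,0],[0,0,0],6],[[2,0,0],[0,0,0],6],[[3,0,0],[0,0,0],6],[[3,0,0],[0,0,0],6]]'
python3 -m inch '[[[1,1,0],[0,0,0],6],[[1.5,1,0],[0,0,0],6],[[1.5,1,0],[0,0,0],6]]'
python3 -m inch '[[[1,0,0],[0,0,0],6],[[1.5,0,0],[0,0,0],6],[[1.5,0,0],[0,0,0],6]]'
```

```text
time: 14.65
ee_pos: [0.5579, 0.0978, 0.1284]
tcp_rot: [-90.0, -0.1, 0.7]
wrist_force: [0.1, 0.4, -1.1]
opening: 0.0096
time: 14.95
ee_pos: [0.5589, 0.0978, 0.1271]
tcp_rot: [-90.0, 0.0, 0.7]
wrist_force: [-3.6, -0.4, 0.5]
opening: 0.0094
time: 15.25
ee_pos: [0.5593, 0.0978, 0.127]
tcp_rot: [-90.0, 0.2, 0.7]
wrist_force: [-7.9, -0.6, 2.4]
opening: 0.0096
```

```bash
python3 -m inch '[[[-3,0,0],[0,0,0],6],[[-3,0,0],[0,0,0],6],[[-3,4,0],[0,0,0],6],[[-3,8,0],[0,0,0],6],[[-3,12,0],[0,0,0],6],[[-3,16,0],[0,0,0],6],[[-3,20,0],[0,0,0],6],[[-3,22,0],[0,0,0],6],[[-3,22,0],[0,0,0],6]]'
python3 go.py .5565 .098 .0908 -90 0 0.7
```

```text
time: 16.15
ee_pos: [0.5561, 0.0977, 0.1046]
tcp_rot: [-90.0, 0.2, 0.7]
wrist_force: [0.3, -0.4, -0.5]
opening: 0.0094
16.15 [0.5561 0.0977 0.1046] [-90.    0.2   0.7] [10.   6.5 -2.2 81.4 -0.  99.3] [ 0.3 -0.4 -0.5] 0.0094
[ 0.5 13.8  0.3] [ 0.001 -0.    -0.003]
```

```bash
python3 -m inch '[[[0,2,0],[0,0,0],6],[[0,4,0],[0,0,0],6],[[0,6,0],[0,0,0],6],[[0,8,0],[0,0,0],6],[[0,8,0],[0,0,0],6]]' 50
python3 -m inch '[[[0,2,0],[0,0,0],6],[[0,4,0],[0,0,0],6],[[0,4,0],[0,0,0],6]]'
python3 -m inch '[[[0,1,0],[0,0,0],6],[[0,2,0],[0,0,0],6],[[0,2,0],[0,0,0],6]]'
```

```text
time: 16.65
ee_pos: [0.5561, 0.0977, 0.0966]
tcp_rot: [-90.0, 0.2, 0.7]
wrist_force: [-0.8, -0.3, 1.5]
opening: 0.0095
time: 16.95
ee_pos: [0.5562, 0.0977, 0.0927]
tcp_rot: [-90.0, 0.2, 0.7]
wrist_force: [-0.5, -0.3, 4.4]
opening: 0.0093
time: 17.25
ee_pos: [0.5562, 0.0977, 0.091]
tcp_rot: [-90.0, 0.1, 0.7]
wrist_force: [-1.9, -0.9, 6.0]
opening: 0.0095
```

```bash
python3 -m inch '[[[0,1,0],[0,0,0],6],[[0,1,0],[0,0,0],6],[[0,1,0],[0,0,0],6]]'
python3 -m inch '[[[0,1,0],[0,0,0],6],[[0,1,0],[0,0,0],6],[[0,1,0],[0,0,0],6]]'
python3 -m inch '[[[0,1,0],[0,0,0],6],[[0,1,0],[0,0,0],6],[[0,1,0],[0,0,0],6]]'
```

```text
time: 17.55
ee_pos: [0.5562, 0.0977, 0.0908]
tcp_rot: [-90.0, 0.1, 0.7]
wrist_force: [-3.4, -1.2, 9.5]
opening: 0.0092
time: 17.85
ee_pos: [0.5563, 0.0977, 0.0908]
tcp_rot: [-90.0, 0.1, 0.7]
wrist_force: [-3.5, 0.0, 9.9]
opening: 0.0092
time: 18.15
ee_pos: [0.5562, 0.0977, 0.0908]
tcp_rot: [-90.0, 0.0, 0.7]
wrist_force: [-4.3, -1.3, 10.2]
opening: 0.0091
```

```bash
python3 -m inch '[[[0,1.8,0],[0,0,0],6],[[0,1.8,0],[0,0,0],6],[[0,1.8,0],[0,0,0],6],[[0,1.8,0],[0,0,0],6],[[0,1.8,0],[0,0,0],6]]'
python3 - <<'E'
from h import *
s=shot('side')
cv2.imwrite('pics/g.png',cv2.resize(s['frame'][100:290,190:400,::-1],(663,600),interpolation=cv2.INTER_CUBIC))
print(bot.get_obs()['wrist_force'],bot.get_obs()['ee_pos'])
E
```

```text
time: 18.65
ee_pos: [0.5563, 0.0977, 0.0907]
tcp_rot: [-90.0, -0.0, 0.7]
wrist_force: [-5.2, -1.4, 15.6]
opening: 0.0093
[-5.79422748 -0.9306167  15.50270126] [0.55628303 0.09772057 0.09068196]
```

View pics/g.png

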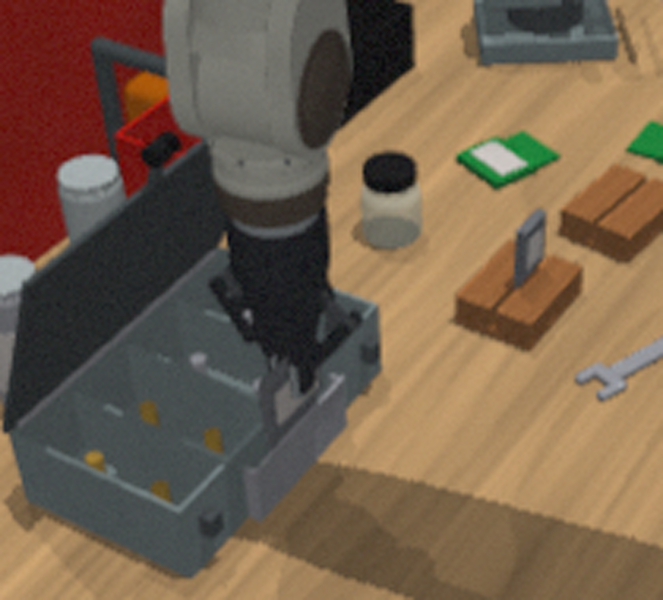

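Run:
```python
from h import *
import pickle
s=pickle.load(open('cal.pkl','rb'))['s']
for th in(1.15,1.19,1.22,1.25,1.29): print(th,proj(s,lidpt([.6491,.0981,.0125,th],.224,0)).round(1))
print('seen',190+160/3.157,100+150/3.157)
o=bot.get_obs();print(o['time'],o['wrist_force'],o['ee_pos'])
bot.job_done()
```

```text
1.15 [246.  150.1]
1.19 [243.  147.9]
1.22 [240.8 146.3]
1.25 [238.5 144.8]
1.29 [235.5 142.8]
seen 240.6810262907824 147.5134621476085
18.7 [-5.79422748 -0.9306167  15.50270126] [0.55628303 0.09772057 0.09068196]
the job is handed in; nothing more can be done
```

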